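Hold the green test button, then let it go

ROBOT

A 7-joint arm with a two-finger parallel gripper is mounted at the origin on a cart in front of the work surface, level with it; the furniture and walls round the work are solid. World frame = base frame: x ahead of the robot, y to its left, z up, the work surface at z = 0. Lengths are in m, angles in degrees, forces in N, time in s.
With the tool pointing down it reaches from about 0.425 to 0.925 m from the base axis. Payload 6.8 kg.
Tool frame: the origin (TCP) lies midway between the tips of the shut fingers; the grasp point (between the pads) lies manip.tcp_to_grasp behind it (manip.tcp_to_grasp is the distance from the TCP to the grasp point, in m); z points along the fingers, y is the direction in which the jaws open and shut (so a half turn about z gives the same grasp; the last joint's range is limited). The gripper opens to 88 mm and grips with 3 to 60 N. Pads are 20 mm wide; open, the fingers measure 115 mm over their backs; the gripper's body (75 mm by 178 mm) begins 61 mm behind the grasp point.
Start: joints at [-72.771, 27.33, 1.283, 89.118, -0.659, 63.558, -4.761], TCP at [0.268, 0.619, 0.223] pointing down, gripper open.
Joint ranges: [-169.35, 169.35], [-19.33, 120.38], [-80.79, 83.38], [13.8, 139.57], [-78.32, 258.32], [9.67, 109.79], [-169.56, 169.56]. Speed limits (degrees/s): [136.94, 136.94, 180, 180, 180, 180, 180].

INTERFACE

Orientations are given as [roll, pitch, yaw] about the fixed x, y, z axes, in that order (R = Rz(yaw) Ry(pitch) Rx(roll)).
In Python, from workcell import manip gives the robot as it stands. The module is installed in compiled form; this text tells all that it offers.
- The arm moves only by the tool step_arm, never from a script. Its argument "deltas" is text: rows parted by semicolons, each of 5 numbers parted by spaces: the shift along the tool's x, y, z in m, then the turn about the tool's z in rad, then the closure, from 0 (fully open) to 1 (shut). In form: x y z yaw claw; .... A call has 1 to 20 rows; each row is the pose to reach, as a shift and turn from the pose measured when the call began, along the tool's axes at that moment; what a row does not reach only later rows make up. A row lasts 1/10 s, in which the tool goes at most 50 mm and 8.59 degrees, less where a joint would pass 70% of its speed; a pose out of reach is approached as far as the arm can. A call with a gripper value outside its range is refused whole. The fingers move at their own pace and stop on an object; the grip force is fixed at half the most. Time passes only in rows, so rows that repeat a pose let the fingers close. It gives the time, the measured TCP pose, the force and the opening at its end, in the units of the state.
- manip.observe(): the state, without advancing time (a new reading comes with each control period).
- manip.get_image(name): name is "scene" or "top" or "wrist"; returns (picture, depth): 420x560x3 uint8, blue, green, red; 420x560 float32, m along the optical axis (not along the pixel's ray), 0 where there is no reading.
- manip.camera_model(name): a dict with "vertical_fov" (degrees; the focal length in pixels is half the picture's height over the tangent of half this angle, whatever the lens; pixels are square), "cx", "cy" (the principal point, pixels), "view" (4x4, takes a point from world to camera coordinates). Camera axes: x right, y down, z forward; pixel columns grow to the right and rows downward; lengths in m; the calibration is good to about 2 mm. A picture is of the moment at which its call begins: read the wrist's pose just before it. camera_model takes no time and is no camera call; for the wrist camera it gives the pose at the moment of the call.
- manip.hand_in(): hands the job in, once; it reports no verdict.
Trained networks look in the newest picture that a camera, given by its name, has taken for a name from the list of things; names that differ only in an ending like _2 or _b are one class to them, and where a whole thing is asked for, a point or a joint stands for the part that bears it (a point fixed in the world has none). Each returns a list of dicts, best first, with "score" (0 to 1); they miss things now and then, are a little off and sometimes report something else, mostly with a low value. They report only what shows in the picture. A call takes as long as a camera call. They do not tell look-alikes from the thing itself.
- manip.boxes_of(target, camera): "box" ([centre column, centre row, width, height] in pixels, round what is visible of it).
- manip.outline_of(target, camera): "pixels" (420x560 bool, what is visible of it) and "box" ([centre column, centre row, width, height] in pixels, round what is visible of it).
- manip.spot_point(target, camera): "xy" ([column, row] in pixels: a listed point, or the origin of a listed thing).
The state is a dict: "time_s": time; "joints": joint angles; "dq": joint speeds; "joint_torque": joint torques, N m; "tool_pos": TCP position; "eef_rot": TCP orientation; "ft_force": force on the tool from outside, world axes, zero at the start; "moment": the same for the moment, N m; "opening": opening from 0.0 (shut) to 1.0 (fully open).
Only numpy, scipy, OpenCV 4.12 (cv2) and the standard library are available. Lean on these libraries where they do the work, as an engineer would, in place of code of your own. Each camera call takes 0.05 s, during which the arm holds its last target.

TASK

Run a short test with the push-button boxes on the bench that belong to the test set on the shelf above: press the green button fully down, keep it fully down for about two seconds, then let it spring all the way back up and move clear of it. Do not press the red or the yellow button.

Things in the scene. Friction and masses are not known exactly. Their poses are not given: they have to be found in the camera images.
- green_button_top (a point): centre of the top of the green push button, a flat round cap 30 mm across that moves straight down; this point moves with it. Up, the cap's top is 74 mm above the bench; fully down, 66 mm, still 4 mm proud of the black collar round it (46 mm across). Under it a grey box with a white lid, 80x80x50 mm, fixed to the bench. z is up.
- green_button (a joint): travel of the green button in m: 0 up at rest, 0.008 fully down. A spring pushes it back up: about 1.2 N to start it moving, 4 N at the bottom stop, beyond which it is rigid; press a little harder than 4 N (6 to 15 N) to be sure of the bottom
- red_button (a joint): travel in m (0 up, 0.008 down) of the red button, to be left alone. Button and box are of the same size as the green one's. The three boxes stand in any order from left to right, centres at least 125 mm apart
- yellow_button (a joint): travel in m (0 up, 0.008 down) of the yellow button, to be left alone. Button and box are of the same size as the green one's
Not all that is in view belongs to the job. What is shaped like the part that bears red_button but blue is not meant.

How it is judged (in metres and radians):
On the way:
1. the green button is held fully down for at least a second (value of joint green_button above 0.0065 m), for 1 s.
At the end, for the whole second after the job is handed in: the green button, having been held fully down, is up again, and all three buttons are up, each within 1.5 mm of its rest height (value of joint each of green_button, red_button, yellow_button below 0.0015 m); the robot touches nothing.
It fails at once if the red button is pressed in by more than 2 mm (value of joint red_button above 0.002 m).
It fails at once if the yellow button is pressed in by more than 2 mm (value of joint yellow_button above 0.002 m).
It also fails if it takes over 29 s, if anything falls off the work surface, if the arm or the gripper's body presses on something with over 40 N, if the wrist force passes 120 N, or if a joint passes its speed limit or range.

## Working session

There is one attempt and no reset: what is moved stays moved. The work goes in short steps, Python scripts to look and compute and a tool call to move; the robot and the scene stay as the last step left them, time stands still between calls to the robot, and variables do not carry over. Pictures are saved under pics/ and viewed, and the job is handed in when it is done.

Besides the shell and the picture viewer there is one more tool, called after ">>>" by a JSON object that holds its "method" and its "body". step_arm: Moves the arm, as the interface text tells. Its arguments: {"type":"object","properties":{"deltas":{"type":"string"}},"required":["deltas"]}

```bash
mkdir -p pics; ls; cat > h.py <<'E'
import numpy as np, cv2
from workcell import manip
def back(cam,u,v,d,m=None):
    m=m or manip.camera_model(cam); f=210/np.tan(np.radians(m["vertical_fov"])/2)
    p=np.array([(u-m["cx"])/f*d,(v-m["cy"])/f*d,d,1]); return (np.linalg.inv(m["view"])@p)[:3]
E
python3 - <<'E'
from h import *
s=manip.observe(); print({k:np.round(v,4) for k,v in s.items()}, manip.tcp_to_grasp)
for c in ["scene","top"]:
    im,d=manip.get_image(c); cv2.imwrite(f"pics/{c}0.png",im); np.save(f"{c}0.npy",d)
    for r in manip.spot_point("green_button_top",c)[:4]:
        u,v=r["xy"]; dd=d[int(round(v)),int(round(u))]; print(c,r["score"],r["xy"],dd,back(c,u,v,dd))
    m=manip.camera_model(c); print({k:np.round(v,3) for k,v in m.items()})
E
```

```text
pics
{'time_s': np.float64(0.0), 'joints': array([-72.7734,  27.3768,   1.2815,  89.1764,  -0.6589,  63.5575,
        -4.7611]), 'dq': array([ 0.0318, -0.0689, -0.0564, -0.0076, -0.0222,  0.141 ,  0.0803]), 'joint_torque': array([ 9.00000e-04, -5.82848e+01,  1.53550e+00, -2.72604e+01,
       -5.42000e-02,  1.69000e-02,  1.00000e-04]), 'tool_pos': array([0.2681, 0.6188, 0.2217]), 'eef_rot': array([-1.798970e+02,  8.400000e-03,  1.565798e+02]), 'ft_force': array([-0.5389, -0.8132,  0.3846]), 'moment': array([-0.0361, -0.0297, -0.0638]), 'opening': np.float64(1.0018)} 0.0187
scene 0.62 [299.9, 219.0] 1.2764503 [ 0.61243326  0.04344356 -0.00223229]
{'vertical_fov': np.float64(51.596), 'cx': np.float64(282.415), 'cy': np.float64(215.152), 'view': array([[ 0.47 , -0.882, -0.007, -0.198],
       [-0.441, -0.228, -0.868,  0.29 ],
       [ 0.764,  0.412, -0.497,  0.789],
       [ 0.   ,  0.   ,  0.   ,  1.   ]])}
top 0.47 [294.2, 199.5] 1.1424369 [ 0.48297074 -0.01694931  0.07175505]
{'vertical_fov': np.float64(44.984), 'cx': np.float64(270.613), 'cy': np.float64(209.726), 'view': array([[-2.200e-02, -1.000e+00, -4.000e-03,  4.700e-02],
       [-9.890e-01,  2.200e-02, -1.460e-01,  4.650e-01],
       [ 1.460e-01,  1.000e-03, -9.890e-01,  1.143e+00],
       [ 0.000e+00,  0.000e+00,  0.000e+00,  1.000e+00]])}
```

View pics/scene0.png

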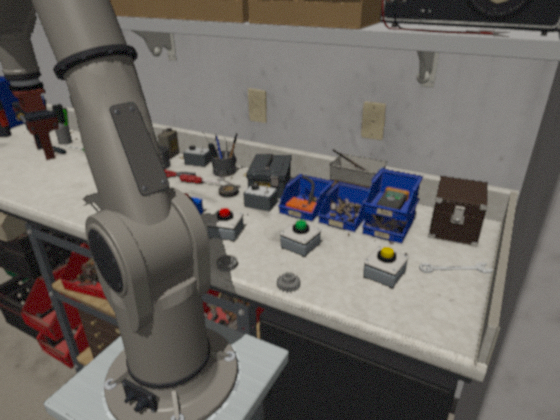

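View pics/top0.png

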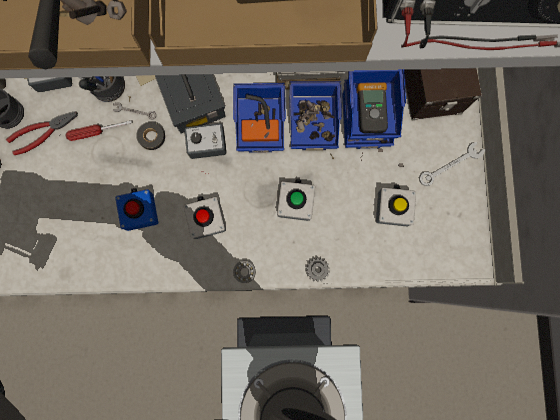

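Top view: the green button is at (296,198). Look-alikes are the red button (203,215), the yellow button (400,204), a red one on a blue box (137,209, not meant), the grey box with a knob (205,138) and the greenish meter (374,115). The only green cap on a white-lidded box is the one at (296,198), so I'm choosing that and refining its position with a crop.

```bash
python3 - <<'E'
from h import *
from scipy import ndimage
for c,(u0,v0) in {"top":(296,198),"scene":(301,228)}.items():
    im=cv2.imread(f"pics/{c}0.png"); d=np.load(f"{c}0.npy")
    hsv=cv2.cvtColor(im,cv2.COLOR_BGR2HSV)
    k=(hsv[...,0]>50)&(hsv[...,0]<90)&(hsv[...,1]>110)&(hsv[...,2]>60)
    l,n=ndimage.label(k); 
    lab=l[v0,u0]; vv,uu=np.where(l==lab)
    P=np.array([back(c,u,v,d[v,u]) for u,v in zip(uu,vv)])
    t=P[P[:,2]>P[:,2].max()-.006]
    print(c,lab,len(uu),uu.mean(),vv.mean(),np.ptp(uu),np.ptp(vv),np.median(P,0),P.min(0),P.max(0),t.mean(0))
im=cv2.imread("pics/top0.png"); cv2.imwrite("pics/crop.png",cv2.resize(im[160:240,256:336],None,fx=6,fy=6,interpolation=2))
# lid points in top
d=np.load("top0.npy"); m=manip.camera_model("top")
P=np.array([[back("top",u,v,d[v,u],m) for u in range(260,335)] for v in range(160,240)]).reshape(-1,3)
b=P[(P[:,2]>.043)&(P[:,2]<.058)]; print("lid",b.min(0),b.max(0),(b.min(0)+b.max(0))/2,len(b))
for c,(lo,hi) in {}.items(): pass
E
```

```text
top 3 134 296.4179104477612 197.96268656716418 12 12 [ 0.48612096 -0.02143615  0.07355853] [ 0.47218599 -0.03490744  0.062527  ] [ 0.4997203  -0.00755934  0.07980726] [ 0.48614337 -0.02134503  0.07560407]
scene 3 85 300.63529411764705 224.50588235294117 11 10 [ 0.47645496 -0.02352303  0.06965062] [ 0.46518371 -0.03523968 -0.0010546 ] [0.61253976 0.03970653 0.07404436] [ 0.48089024 -0.02219939  0.07107715]
lid [ 0.44293082 -0.06450508  0.04362949] [0.53111885 0.02223477 0.05762917] [ 0.48702483 -0.02113515  0.05062933] 876
```

View pics/crop.png

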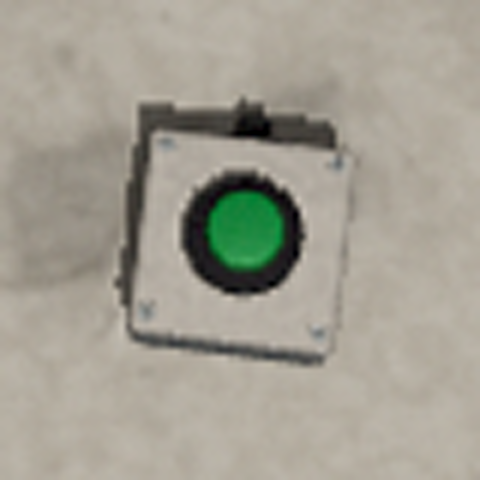

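The crop shows a green cap and black collar on a white-lidded grey box, centred at about (0.486, -0.0215). I'll move above it at constant height with the gripper shut. In tool axes that is dx≈-0.453, dy≈-0.501.

>>> {"method": "step_arm", "body": {"deltas": "-0.015 -0.017 0 0 1; -0.04 -0.045 0 0 1; -0.07 -0.078 0 0 1; -0.10 -0.11 0 0 1; -0.13 -0.143 0 0 1; -0.16 -0.176 0 0 1; -0.19 -0.21 0 0 1; -0.22 -0.243 0 0 1; -0.25 -0.276 0 0 1; -0.28 -0.31 0 0 1; -0.31 -0.343 0 0 1; -0.34 -0.376 0 0 1; -0.37 -0.409 0 0 1; -0.40 -0.442 0 0 1; -0.425 -0.47 0 0 1; -0.443 -0.49 0 0 1; -0.453 -0.501 0 0 1; -0.453 -0.501 0 0 1; -0.453 -0.501 0 0 1; -0.453 -0.501 0 0 1"}}

```text
time_s: 2.2
tool_pos: [0.4844, -0.0194, 0.2225]
eef_rot: [-179.9, -0.0, 156.7]
ft_force: [0.6, 0.3, -0.4]
opening: 0.005
```

```bash
python3 - <<'E'
from h import *
from scipy import ndimage
for c in ["wrist","top","scene"]:
    s=manip.observe(); m=manip.camera_model(c); im,d=manip.get_image(c); cv2.imwrite(f"pics/{c}1.png",im)
    hsv=cv2.cvtColor(im,cv2.COLOR_BGR2HSV)
    k=(hsv[...,0]>50)&(hsv[...,0]<90)&(hsv[...,1]>110)&(hsv[...,2]>40)
    l,n=ndimage.label(k)
    for i in range(1,n+1):
        vv,uu=np.where(l==i)
        if len(uu)<40: continue
        P=np.array([back(c,u,v,d[v,u],m) for u,v in zip(uu,vv)])
        print(c,len(uu),uu.mean(),vv.mean(),np.median(P,0),P.min(0),P.max(0))
print(s["tool_pos"],s["eef_rot"],s["ft_force"],s["time_s"])
E
```

```text
wrist 633 275.5039494470774 190.5750394944708 [ 0.48323263 -0.01972627  0.07542228] [ 0.40929947 -0.0364829   0.06242312] [0.50189736 0.01463381 0.38632456]
scene 71 86.38028169014085 110.70422535211267 [0.81631817 1.14064798 0.12381645] [-0.38222059 -0.43390945  0.08654437] [0.83275737 1.1526068  0.64188744]
scene 50 64.8 116.44 [0.74008169 1.18085614 0.11667404] [0.72671332 1.16951305 0.07708149] [0.76449998 1.20954891 0.14972068]
scene 57 91.56140350877193 150.05263157894737 [0.69204382 0.99709663 0.01597649] [-0.38222059 -0.43390945  0.00768051] [0.70411001 1.04217857 0.64188744]
scene 103 300.7669902912621 224.75728155339806 [ 0.47757246 -0.02327926  0.0693419 ] [-0.38222059 -0.43390945 -0.00410691] [0.61562292 0.03400584 0.64188744]
[ 0.48447066 -0.01949429  0.22260575] [-1.79953765e+02 -1.41181618e-02  1.56693635e+02] [0.05147272 0.74153271 1.14482726] 2.3
```

View pics/wrist1.png

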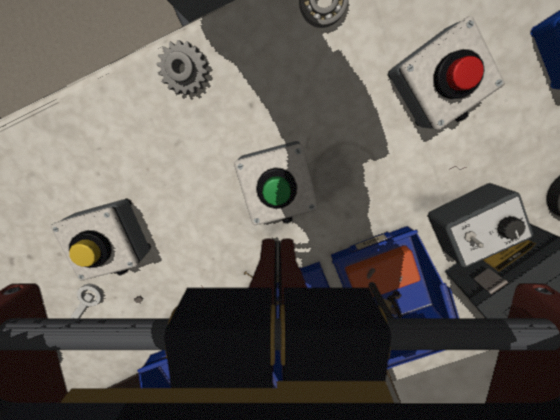

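View pics/scene1.png

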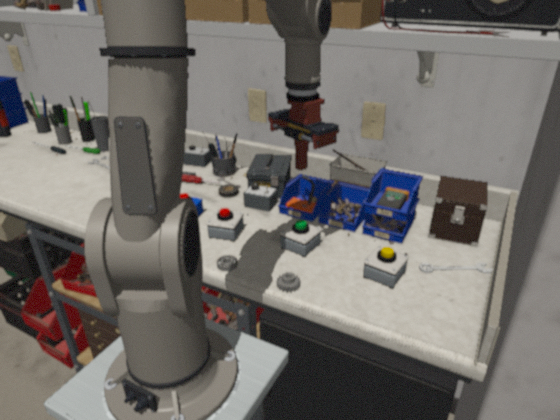

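The wrist view shows the green cap at (275,190), with red (460,72) and yellow (88,250) well away. It puts the cap at (0.483, -0.020), which agrees with the top view and lies directly under the TCP. Descending to just above it.

>>> {"method": "step_arm", "body": {"deltas": "0 0 0.02 0 1; 0 -0.001 0.05 0 1; 0 -0.001 0.08 0 1; 0 -0.001 0.105 0 1; 0 -0.001 0.125 0 1; 0 -0.001 0.138 0 1; 0 -0.001 0.143 0 1; 0 -0.001 0.143 0 1; 0 -0.001 0.143 0 1"}}

```text
time_s: 3.25
tool_pos: [0.4847, -0.0206, 0.0804]
eef_rot: [-180.0, 0.1, 156.7]
ft_force: [0.4, 0.0, -0.2]
opening: 0.004
```

```bash
python3 - <<'E'
from h import *
s=manip.observe(); print(s["tool_pos"],s["ft_force"])
im,d=manip.get_image("wrist"); cv2.imwrite("pics/wrist2.png",im)
E
```

```text
[ 0.48469475 -0.02059878  0.08037272] [ 0.38235642  0.03813864 -0.211715  ]
```

View pics/wrist2.png

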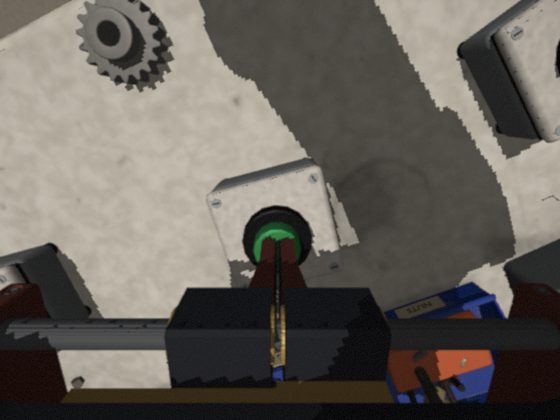

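The shut fingertips sit over the green cap at (278,240), about 6 mm above it. Pressing slowly, in small steps.

>>> {"method": "step_arm", "body": {"deltas": "0 0 0.004 0 1; 0 0 0.008 0 1; 0 0 0.011 0 1; 0 0 0.013 0 1; 0 0 0.014 0 1; 0 0 0.014 0 1; 0 0 0.014 0 1"}}

```text
time_s: 4.0
tool_pos: [0.4856, -0.0205, 0.0668]
eef_rot: [180.0, 0.1, 156.7]
ft_force: [2.3, 1.7, 3.9]
opening: 0.009
```

>>> {"method": "step_arm", "body": {"deltas": "0 0 0.001 0 1; 0 0 0.002 0 1; 0 0 0.002 0 1; 0 0 0.002 0 1"}}

```text
time_s: 4.4
tool_pos: [0.4857, -0.0205, 0.066]
eef_rot: [179.9, 0.1, 156.7]
ft_force: [-3.5, 0.9, 20.2]
opening: 0.006
```

At the bottom: z is 0.066 and the force is about 20 N. I'll ease off slightly and hold for two seconds.

>>> {"method": "step_arm", "body": {"deltas": "0 0 0.0007 0 1; 0 0 0.0007 0 1; 0 0 0.0007 0 1; 0 0 0.0007 0 1"}}

```text
time_s: 4.8
tool_pos: [0.4856, -0.0205, 0.0661]
eef_rot: [179.9, 0.1, 156.7]
ft_force: [-2.9, 0.2, 15.3]
opening: 0.002
```

>>> {"method": "step_arm", "body": {"deltas": "0 0 0.0007 0 1; 0 0 0.0007 0 1; 0 0 0.0007 0 1; 0 0 0.0007 0 1; 0 0 0.0007 0 1; 0 0 0.0007 0 1; 0 0 0.0007 0 1; 0 0 0.0007 0 1; 0 0 0.0007 0 1; 0 0 0.0007 0 1; 0 0 0.0007 0 1; 0 0 0.0007 0 1; 0 0 0.0007 0 1; 0 0 0.0007 0 1"}}

```text
time_s: 6.2
tool_pos: [0.4857, -0.0205, 0.0662]
eef_rot: [179.8, 0.1, 156.6]
ft_force: [-1.5, 0.8, 13.6]
opening: 0.005
```

It was held for about two seconds with 13–20 N throughout. Now releasing straight up.

>>> {"method": "step_arm", "body": {"deltas": "0 0 -0.003 0 1; 0 0 -0.01 0 1; 0 0 -0.025 0 1; 0 0 -0.05 0 1; 0 0 -0.08 0 1; 0 0 -0.11 0 1; 0 0 -0.135 0 1; 0 0 -0.15 0 1; 0 0 -0.15 0 1; 0 0 -0.15 0 1; 0 0 -0.15 0 1"}}

```text
time_s: 7.3
tool_pos: [0.4841, -0.0208, 0.2148]
eef_rot: [179.9, -0.0, 156.6]
ft_force: [-0.1, 0.1, -0.2]
opening: 0.004
```

```bash
python3 - <<'E'
from h import *
from scipy import ndimage
c="wrist"
m=manip.camera_model(c); im,d=manip.get_image(c); cv2.imwrite("pics/wrist3.png",im)
hsv=cv2.cvtColor(im,cv2.COLOR_BGR2HSV)
for n,lo,hi in (("green",50,90),("yellow",20,32),("red",-1,4)):
    k=(hsv[...,0]>lo)&(hsv[...,0]<hi)&(hsv[...,1]>150)&(hsv[...,2]>60); k[270:]=0
    l,_=ndimage.label(k); b=np.argmax(np.bincount(l.ravel())[1:])+1
    vv,uu=np.where(l==b); P=np.array([back(c,u,v,d[v,u],m) for u,v in zip(uu,vv)]); print(n,len(uu),uu.mean(),vv.mean(),np.median(P,0), np.percentile(P[:,2],[50,75,90]))
s=manip.observe(); print(s["tool_pos"],s["ft_force"],s["time_s"],np.abs(s["dq"]).max())
E
```

```text
green 195 272.05128205128204 197.5897435897436 [ 0.48656701 -0.02648031  0.0756441 ] [0.0756441  0.07609615 0.07660254]
yellow 606 80.03300330033004 255.6105610561056 [ 0.4635149  -0.24755136  0.07530433] [0.07530433 0.07587957 0.07640262]
red 948 471.84177215189874 70.38713080168776 [0.44807144 0.19113636 0.0754287 ] [0.0754287  0.07597476 0.07645613]
[ 0.48420705 -0.02086409  0.21487859] [ 0.43202542 -0.14658235 -0.09371682] 7.35 0.3392484260069075
```

View pics/wrist3.png

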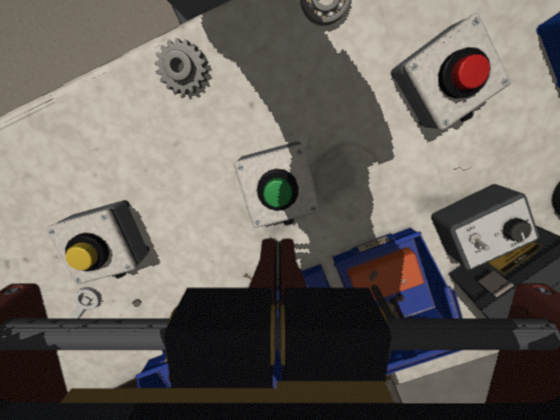

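All three caps read about 75.5 mm high, so all are up. The gripper is clear, 14 cm above the green cap at (278,189), with no contact force.

```bash
python3 -c "
from workcell import manip
print(manip.hand_in())"
```

```text
the job is handed in; nothing more can be done
None
```

I pressed the green button at about (0.485, -0.021) with the shut fingertips and held it fully down for about 2 s. I then lifted straight up to 14 cm above the cap and handed the job in at about 7.4 s.

- **Hold:** the TCP stayed at z ≈ 0.066, which is the bottom stop. The force readings fell from 20 N to 13 N. The first one was above the advised 15 N, so I eased off before the hold.
- **After release:** the wrist camera put the green, red and yellow caps all at about 75.5 mm, against 74 mm nominal and within the 2 mm calibration, so all three are up. Force on the tool was about 0 N.
- **Position estimates:** the top and wrist views agreed within about 3 mm. In the scene view, the network's point landed on the bench behind the box, so I ignored it.

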